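Lock the slip-drawer divider on its length mark

ROBOT

A 6-joint arm with a two-finger parallel gripper is mounted at the origin on a cart in front of the work surface, level with it; the furniture and walls round the work are solid. World frame = base frame: x ahead of the robot, y to its left, z up, the work surface at z = 0. Lengths are in m, angles in rad, forces in N, time in s.
With the tool pointing down it reaches from about 0.275 to 0.85 m from the base axis. Payload 5.2 kg.
Tool frame: the origin (TCP) lies on the centre line of the jaws, within the pads' length; the fingertips stand 19 mm ahead of it and the grasp point (between the pads) is the TCP (tip_extent is the distance from the TCP to the fingertips, in m); z points along the fingers, y is the line along which they close (so a half turn about z gives the same grasp; the last joint's range is limited). The gripper opens to 85 mm and grips with 20 to 120 N. Pads are 22 mm wide; open, the fingers measure 114 mm over their backs; the gripper's body (76 mm by 85 mm) begins 54 mm behind the grasp point. The pads swing forward as they close: fully open they stand 13 mm farther back than shut.
Start: joints at [1.013, 0.259, 1.535, -0, 1.348, -0.203], TCP at [0.191, 0.516, 0.25] pointing down, gripper open.
Joint ranges: [-3.14, 3.14], [-0.91, 2.08], [0.19, 2.58], [-1.22, 4.36], [0.22, 2.71], [-3.12, 3.12]. Speed limits (rad/s): [2.57, 2.57, 3.14, 3.14, 3.14, 3.14].

INTERFACE

Orientations are given as a rotation vector (axis times angle).
In Python, from plant import * gives the robot as it stands.
- The arm moves only by the shell command python3 -m inch 'ROWS' [OPENING] [FORCE]. ROWS is JSON, a list of rows, each an object of numbers: "dx", "dy", "dz": the shift along the tool's x, y, z in cm; "wx", "wy", "wz": the turn, a rotation vector about the tool's x, y, z in degrees. In form: [{"dx": .., "dy": .., "dz": .., "wx": .., "wy": .., "wz": ..}, ...]. A call has 1 to 8 rows; each row is the pose to reach, as a shift and turn from the pose commanded when the call began, along the tool's axes at that moment; what a row does not reach only later rows make up. A row lasts 1/8 s, in which the tool goes at most 62.5 mm and 10.7 degrees, less where a joint would pass 70% of its speed; a pose out of reach is approached as far as the arm can. A call with a gripper value outside its range is refused whole. OPENING is the finger opening in cm, from 0 to 8.54, set as the call begins (- or left out, the last holds). The fingers move at their own pace and stop on an object; FORCE is the grip in N (left out, the last holds). Time passes only in rows, so rows that repeat a pose let the fingers close. It gives the time, the measured TCP pose, the force, the opening and the grip force at its end, in the units of the state.
- read_state(): the state, without advancing time (a new reading comes with each control period).
- get_image(name): name is "scene" or "top"; returns a dict with "pixels" (384x512x3 uint8, red, green, blue), "depth" (384x512 float32, m along the optical axis (not along the pixel's ray), 0 where there is no reading), "fx", "fy", "cx", "cy" (pixels), "world_to_cam" (4x4, takes a point from world to camera coordinates). Camera axes: x right, y up, looking along -z (the intrinsics and any distortion apply to the point x, -y, -z); pixel columns grow to the right and rows downward; lengths in m; the calibration is good to about 2 mm. A picture is of the moment at which its call begins.
- sign_off(): hands the job in; it is judged then, once.
The state is a dict: "time": time; "qpos": joint angles; "joint_vel": joint speeds; "joint_efforts": joint torques, N m; "tool_pos": TCP position; "orientation": TCP orientation; "force": force on the tool from outside, world axes, zero at the start; "torque": the same for the moment, N m; "width": finger opening in m; "gripper_force": force on a finger pad.
Only numpy, scipy, OpenCV 4.12 (cv2) and the standard library are available. Lean on these libraries where they do the work, as an engineer would, in place of code of your own. Each camera call takes 0.05 s, during which the arm holds its last target. There are 200 camera calls.

TASK

Pull the grey steel slip drawer on the counter fully open by its bow handle. Slide the divider along its rail until its pointer stands on the long broad mark of the scale, with the cam lever still open; then, holding the divider there, squeeze the cam lever fully closed against its finger tab so that the divider is locked on the mark. Finish while still holding: the fingers stay pinched on the finger tab and the closed lever, and nothing else on the counter or on the cabinet is disturbed.

Things in the scene. Friction and masses are not known exactly. Their poses are not given: they have to be found in the camera images.
- cabinet: Low grey steel cabinet fixed on the worktop, 180 (x) x 320 (y) x 114 mm, one drawer across its front. Origin: centre of its underside; own x points from the front into the cabinet, y left, z up; the drawer's axes are parallel. Drawer: front panel 12 mm thick, top edge 112 mm above the worktop; inner floor at 15 mm, side walls up to 59 mm.
- drawer (a joint): Drawer slide, in m: 0 closed, 0.115 fully open (stop). It opens along the cabinet's -x axis, towards the robot, against about 2 N of friction, and stays where it is left.
- handle (a point): Middle of the steel bow handle on the drawer front: round bar 10 mm thick, 96 mm of it straight along the drawer's y axis, centre line 46 mm in front of the panel (41 mm free behind the bar), 97 mm above the worktop. Moves with the drawer.
- divider (a joint): Divider's position on its rail in m, along the drawer's +y (left): 0 = pointer on the long mark; range -0.012 to 0.105. It starts left of the mark. The rail runs across the drawer, 45 mm behind the panel's inner face. Lever open, it slides with about 1.5 N of friction and stays where it is left: closing the lever with the divider not held drives it about 10 mm left.
- mark (a point): The long mark: black line 3 mm wide across the full 21 mm of the white scale strip lying flat in the drawer between front panel and rail, 37 mm above the worktop; the other ticks are thin and at most half as long. The point is the middle of the line; its axes are the drawer's.
- pointer (a point): Front end of the divider's thin steel pointer, which reaches from the saddle over the scale strip, 40 mm above the worktop. On the mark, its y in the mark's frame is 0. It lies 25 mm in front (-x) of the rail line, in the divider's middle plane.
- finger_tab: Divider's fixed upright finger tab over the rail: black plate 24 mm wide (x), 5 mm thick (y), rising from the saddle (top at 51 mm) to 94 mm above the worktop; its outer, left (+y) face is 9 mm left of the divider's middle plane. Origin: underneath it on the rail line, in the middle plane, at worktop height.
- lever (a joint): Cam lever angle in rad: 0 closed (upright, parallel to the tab, on its stop), 0.6 fully open (leans right, -y). It turns about a pin along the drawer's x, 46 mm above the worktop, 6 mm right of the divider's middle plane. Its cam presses on the rail: stiffer as it closes, about 13 N at the tip at most; it stays closed by itself.
- lever_paddle: Lever's steel paddle, 22 mm wide (x), 5 mm thick, 49 mm long from the pin; top 95 mm above the worktop closed, 86 mm open. Closed, its outer (right) face is 9.5 mm right of the divider's middle plane: tab and paddle are then 18.5 mm thick, centred on that plane; open they span up to 48 mm. Origin on the pin.
- paddle_tip (a point): Top end of the lever paddle, 47 mm from the pin; with the lever open it lies about 33 mm right of the divider's middle plane.
- keyboard: Bystander: black keyboard lying on the right of the worktop. Origin at the centre of its underside.
- mouse: Bystander: black mouse in front of the keyboard. Origin at the centre of its underside.
- calculator: Bystander: grey desk calculator at the front right. Origin at the centre of its underside.
- ink_pad: Bystander: blue stamp pad, 64 x 92 x 16 mm, at the front left of the worktop. Origin at the centre of its underside.
- stamp: Bystander: red-handled hand stamp, 70 mm high, standing beside the stamp pad. Origin at the centre of its underside.
- stapler: Bystander: red desk stapler, 45 mm high, lying on top of the cabinet towards the back. Origin at the centre of its underside.
- tape_measure: Bystander: round yellow tape measure, 22 mm high, lying on top of the cabinet. Origin at the centre of its underside.
- tea_mug: Bystander: white mug, 95 mm high, standing between cabinet and monitor at the back. Origin at the centre of its underside.

How it is judged:
On the way, in this order (a step that is already met when the one before it is completed fails the run):
1. the drawer is pulled open to within 15 mm of its stop (value of joint drawer above 0.1 m), for 0.2 s.
2. the divider's pointer is brought to within 6 mm of the long mark while the lever is still open (more than 0.25 rad) (y of pointer in the frame of mark between -0.006 and 0.006 m and value of joint lever above 0.25 rad), for 0.3 s.
At the end, for the whole second after the job is handed in: Still held at the end: the drawer is open to within 20 mm of its stop, the pointer is within 5 mm of the long mark and the divider at rest, the lever is closed to within 0.06 rad, and the fingers press on both the finger tab and the lever paddle with more than 2 N each (value of joint drawer above 0.095 m and y of pointer in the frame of mark between -0.005 and 0.005 m and value of joint lever below 0.06 rad and velocity of joint divider between -0.01 and 0.01 m/s and contact force between the fingers and finger_tab above 2 N and contact force between the fingers and lever_paddle above 2 N); the arm keeps its last pose, push and grip.
It fails at once if a bystander (keyboard, mouse, calculator, ink pad, stamp, stapler, tape measure, tea mug) is moved by more than 25 mm (distance of any of keyboard, mouse, calculator, ink_pad, stamp, stapler, tape_measure, tea_mug from where it was at the start of the episode above 0.025 m).
It also fails if it takes over 42 s, if anything falls off the work surface, if the arm or the gripper's body presses on something with over 40 N, if the wrist force passes 120 N, or if a joint passes its speed limit or range.

## Working session

There is one attempt and no reset: what is moved stays moved. The work goes in short steps, Python scripts to look and compute and a shell command to move; the robot and the scene stay as the last step left them, time stands still between calls to the robot, and variables do not carry over. Pictures are saved under pics/ and viewed, at most 10 in all, crops included, and the job is handed in when it is done.

```bash
ls; mkdir -p pics
cat > h.py <<'E'
from plant import *
import numpy as np, cv2
from scipy.spatial.transform import Rotation as R
def cloud(im):
    d=im["depth"]; v,u=np.mgrid[:d.shape[0],:d.shape[1]]
    p=np.stack([(u-im["cx"])/im["fx"]*d,-(v-im["cy"])/im["fy"]*d,-d],-1)
    M=np.linalg.inv(im["world_to_cam"]); return p@M[:3,:3].T+M[:3,3]
E
python3 - <<'E'
from h import *
for n in("scene","top"):
    im=get_image(n); np.savez(n+"0.npz",**im)
    cv2.imwrite(f"pics/{n}0.png",im["pixels"][...,::-1])
    print(n,{k:im[k] for k in im if k not in("pixels","depth")})
s=read_state();print(s["time"],s["tool_pos"],s["orientation"],s["width"],R.from_rotvec(s["orientation"]).as_matrix())
E
```

```text
pics
scene {'fx': 401.2938484463169, 'fy': 401.2938484463169, 'cx': 257.62674170928756, 'cy': 192.7068855418871, 'world_to_cam': array([[-0.98471415,  0.17416264, -0.00232614,  0.55391075],
       [-0.11561162, -0.64356175,  0.75661234,  0.0164862 ],
       [ 0.13027659,  0.74531581,  0.65385958, -1.38927024],
       [ 0.        ,  0.        ,  0.        ,  1.        ]])}
top {'fx': 388.844701895558, 'fy': 388.844701895558, 'cx': 259.9651021195169, 'cy': 195.53534866350202, 'world_to_cam': array([[ 0.00970466, -0.99985943,  0.01367241,  0.03158415],
       [ 0.9920464 ,  0.01134305,  0.12536058, -0.57751834],
       [-0.12549804,  0.01234708,  0.99201703, -1.15088746],
       [ 0.        ,  0.        ,  0.        ,  1.        ]])}
0.1 [0.19080217 0.51536641 0.2495609 ] [-5.54304833e-01 -3.09169322e+00  2.45724184e-03] 0.08529188986536561 [[-9.37713338e-01  3.47408899e-01 -8.67957696e-04]
 [ 3.47409839e-01  9.37712294e-01 -1.43396087e-03]
 [ 3.15723836e-04 -1.64618128e-03 -9.99998595e-01]]
```

View pics/top0.png

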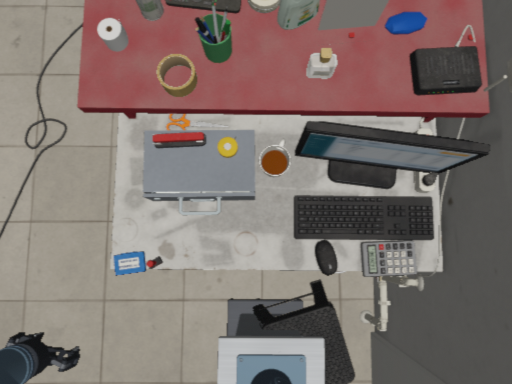

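View pics/scene0.png

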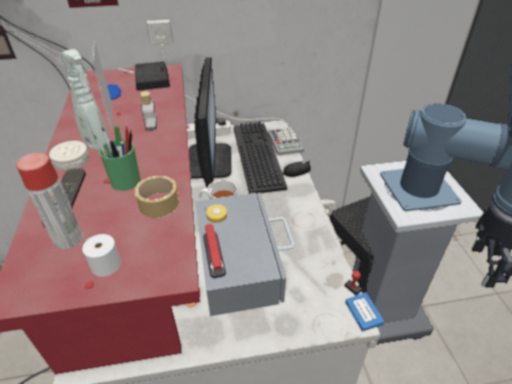

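The top view shows the cabinet at cols 145–255, rows 130–198, with its bow handle at about (180–220, 197–213). The stamp pad is at (130,263), the stamp at (153,263), and the arm at the lower left. Next I'll measure the cabinet pose and the handle.

Run:
```python
from h import *
im=dict(np.load("top0.npz")); P=cloud(im)
print("table z",np.median(P[225:240,170:230,2]))
v,u=np.mgrid[:384,:512]
roi=(u>135)&(u<265)&(v>120)&(v<205)
top=roi&(abs(P[...,2]-0.114)<.008)&(v<200)
m=cv2.morphologyEx(top.astype(np.uint8),cv2.MORPH_OPEN,np.ones((5,5)))>0
q=P[m][:,:2].astype(np.float32); r=cv2.minAreaRect(q); print("cab rect",r, cv2.boxPoints(r))
h=(u>170)&(u<230)&(v>199)&(v<220)&(P[...,2]>.06)
q=P[h]; print("handle pts",len(q),np.median(q,0),q.min(0),q.max(0))
for row in range(194,218): 
    print(row,np.round(P[row,200],3),[c for c in range(170,230) if h[row,c]][:1],[c for c in range(170,230) if h[row,c]][-1:])
for c in(184,192,200,208,216):
    k=[(round(float(P[r,c,0]),3),round(float(P[r,c,1]),3),round(float(P[r,c,2]),3)) for r in range(203,218) if h[r,c]]; print(c,k)
for n,(a,b) in dict(stamp=(153,263),pad=(130,263)).items(): print(n,P[b,a])
big=cv2.resize(im["pixels"][115:285,100:300],(800,680))[:600]
```

```text
table z 0.0004984326072877687
cab rect ((0.6607509255409241, 0.21697726845741272), (0.19428949058055878, 0.32059577107429504), 0.9956350922584534) [[0.5608355  0.37556297]
 [0.56640625 0.05501557]
 [0.7606664  0.05839157]
 [0.7550956  0.37893897]]
handle pts 217 [0.51973073 0.21001009 0.10157083] [0.42818435 0.05234064 0.09486716] [0.55490634 0.2745062  1.21366617]
194 [0.57  0.209 0.116] [] []
195 [0.567 0.209 0.113] [] []
196 [0.565 0.21  0.109] [] []
197 [0.564 0.212 0.091] [] []
198 [0.564 0.216 0.068] [] []
199 [0.563 0.218 0.051] [] []
200 [0.56  0.218 0.05 ] [179] [219]
201 [0.56  0.222 0.022] [178] [219]
202 [ 0.559  0.225 -0.001] [178] [219]
203 [0.556 0.225 0.001] [178] [219]
204 [ 0.553  0.225 -0.   ] [178] [219]
205 [0.55  0.224 0.002] [178] [219]
206 [0.546 0.224 0.004] [178] [219]
207 [ 0.544  0.225 -0.002] [178] [219]
208 [ 0.54   0.224 -0.001] [178] [219]
209 [0.537 0.224 0.004] [178] [219]
210 [ 0.534  0.224 -0.001] [178] [219]
211 [0.53  0.223 0.005] [178] [219]
212 [0.52 0.21 0.1 ] [179] [218]
213 [0.517 0.21  0.098] [180] [217]
214 [0.514 0.21  0.1  ] [181] [216]
215 [ 0.519  0.224 -0.002] [191] [191]
216 [ 0.515  0.224 -0.001] [] []
217 [0.512 0.223 0.003] [] []
184 [(0.519, 0.255, 0.104), (0.516, 0.256, 0.098), (0.513, 0.255, 0.101)]
192 [(0.519, 0.233, 0.099), (0.516, 0.232, 0.105), (0.514, 0.232, 0.1)]
200 [(0.52, 0.21, 0.1), (0.517, 0.21, 0.098), (0.514, 0.21, 0.1)]
208 [(0.523, 0.187, 0.097), (0.52, 0.187, 0.104), (0.517, 0.187, 0.1), (0.514, 0.187, 0.099)]
216 [(0.526, 0.165, 0.097), (0.523, 0.164, 0.099), (0.52, 0.164, 0.105), (0.517, 0.164, 0.101), (0.515, 0.164, 0.095)]
stamp [0.372304   0.34792129 0.06013205]
pad [0.36936918 0.42961901 0.01257119]
```

```bash
cat >> h.py <<'E'
def to(x,y,z,yaw):
    "shift (cm) and wz (deg) to bring TCP to x,y,z pointing down with tool y at yaw deg"
    s=read_state(); C=R.from_rotvec(s["orientation"]); a=np.radians(yaw)
    Y=np.array([np.cos(a),np.sin(a),0]); Z=np.array([0,0,-1.]); T=R.from_matrix(np.stack([np.cross(Y,Z),Y,Z],1))
    print("d cm",np.round(C.inv().apply(np.array([x,y,z])-s["tool_pos"])*100,2),"w deg",np.round((C.inv()*T).as_rotvec(degrees=True),1))
E
python3 -c "
from h import *
to(.518,.214,.2,1.5)"
```

```text
d cm [-41.15 -16.88   4.97] w deg [-0.1  0.  68.2]
```

```bash
python3 -m inch '[{"dx":-41.15,"dy":-16.9,"dz":5,"wz":68.2},{"dx":-41.15,"dy":-16.9,"dz":5,"wz":68.2},{"dx":-41.15,"dy":-16.9,"dz":5,"wz":68.2},{"dx":-41.15,"dy":-16.9,"dz":5,"wz":68.2},{"dx":-41.15,"dy":-16.9,"dz":5,"wz":68.2},{"dx":-41.15,"dy":-16.9,"dz":5,"wz":68.2},{"dx":-41.15,"dy":-16.9,"dz":5,"wz":68.2},{"dx":-41.15,"dy":-16.9,"dz":5,"wz":68.2}]' 4.6
python3 -m inch '[{"dz":0},{"dz":0}]'
python3 - <<'E'
from h import *
s=read_state();print(s["force"]);to(.518,.214,.097,1.5)
im=get_image("scene"); cv2.imwrite("pics/s1.png",cv2.resize(im["pixels"][120:320,150:350],(600,600))[...,::-1])
E
```

```text
[ 0.44742886  0.51752386 -0.20051283]
d cm [-41.16 -16.87  15.27] w deg [-0.1  0.  68.2]invalid input at $[0]: expected keys dx, dy, dz, wx, wy, wz
invalid input at $[0]: expected keys dx, dy, dz, wx, wy, wz
```

View pics/s1.png

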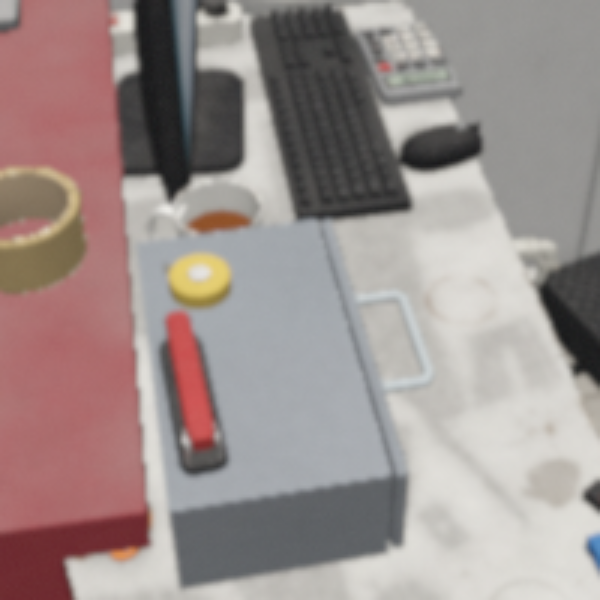

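The move was refused because every row needs all six keys, so the arm hasn't moved. The crop shows the cabinet with the handle clear, at about (360–430, 295–385).

```bash
python3 -m inch '[{"dx":-41.15,"dy":-16.9,"dz":5,"wx":0,"wy":0,"wz":68.2},{"dx":-41.15,"dy":-16.9,"dz":5,"wx":0,"wy":0,"wz":68.2},{"dx":-41.15,"dy":-16.9,"dz":5,"wx":0,"wy":0,"wz":68.2},{"dx":-41.15,"dy":-16.9,"dz":5,"wx":0,"wy":0,"wz":68.2},{"dx":-41.15,"dy":-16.9,"dz":5,"wx":0,"wy":0,"wz":68.2},{"dx":-41.15,"dy":-16.9,"dz":5,"wx":0,"wy":0,"wz":68.2},{"dx":-41.15,"dy":-16.9,"dz":5,"wx":0,"wy":0,"wz":68.2},{"dx":-41.15,"dy":-16.9,"dz":5,"wx":0,"wy":0,"wz":68.2}]' 4.6
python3 -c "
from h import *
s=read_state();print(s['force'],s['width'],s['tool_pos']);to(.518,.214,.097,1.5)"
```

```text
time: 1.15
tool_pos: [0.5206, 0.2111, 0.1993]
orientation: [2.198, 2.244, -0.002]
force: [-0.6, 0.2, -0.9]
width: 0.0458
gripper_force: 0.0
[-0.61631238  0.18435888 -0.88422691] 0.045776017731390214 [0.52058727 0.21112304 0.19925052]
d cm [ 0.3  -0.25 10.22] w deg [-0.   0.1 -0.3]
```

```bash
python3 -m inch '[{"dx":0,"dy":0,"dz":4,"wx":0,"wy":0,"wz":0},{"dx":0,"dy":0,"dz":8,"wx":0,"wy":0,"wz":0},{"dx":0,"dy":0,"dz":10.2,"wx":0,"wy":0,"wz":0},{"dx":0,"dy":0,"dz":10.2,"wx":0,"wy":0,"wz":0}]'
python3 -m inch '[{"dx":0,"dy":0,"dz":0,"wx":0,"wy":0,"wz":0},{"dx":0,"dy":0,"dz":0,"wx":0,"wy":0,"wz":0},{"dx":0,"dy":0,"dz":0,"wx":0,"wy":0,"wz":0},{"dx":0,"dy":0,"dz":0,"wx":0,"wy":0,"wz":0}]' 0.5 30
```

```text
time: 1.65
tool_pos: [0.516, 0.2147, 0.0965]
orientation: [-2.189, -2.249, 0.006]
force: [-0.5, -0.6, 0.2]
width: 0.046
gripper_force: 0.0
time: 2.15
tool_pos: [0.5187, 0.2148, 0.0997]
orientation: [2.192, 2.249, 0.003]
force: [-2.0, 1.6, 5.6]
width: 0.0089
gripper_force: 29.5
```

```bash
python3 -m inch '[{"dx":0,"dy":-1,"dz":0,"wx":0,"wy":0,"wz":0},{"dx":0,"dy":-3,"dz":0,"wx":0,"wy":0,"wz":0},{"dx":0,"dy":-5,"dz":0,"wx":0,"wy":0,"wz":0},{"dx":0,"dy":-7,"dz":0,"wx":0,"wy":0,"wz":0},{"dx":0,"dy":-9,"dz":0,"wx":0,"wy":0,"wz":0},{"dx":0,"dy":-10.5,"dz":0,"wx":0,"wy":0,"wz":0},{"dx":0,"dy":-11.4,"dz":0,"wx":0,"wy":0,"wz":0},{"dx":0,"dy":-11.6,"dz":0,"wx":0,"wy":0,"wz":0}]'
python3 -m inch '[{"dx":0,"dy":0,"dz":0,"wx":0,"wy":0,"wz":0},{"dx":0,"dy":0,"dz":0,"wx":0,"wy":0,"wz":0}]'
```

```text
time: 3.15
tool_pos: [0.4037, 0.2124, 0.0997]
orientation: [2.191, 2.248, 0.009]
force: [6.1, 5.1, 0.4]
width: 0.0088
gripper_force: 30.0
time: 3.4
tool_pos: [0.4037, 0.2124, 0.0996]
orientation: [2.192, 2.248, 0.008]
force: [2.2, 4.8, 5.4]
width: 0.0086
gripper_force: 30.4
```

```bash
python3 -m inch '[{"dx":0,"dy":0,"dz":0,"wx":0,"wy":0,"wz":0},{"dx":0,"dy":0,"dz":0,"wx":0,"wy":0,"wz":0},{"dx":0,"dy":0,"dz":0,"wx":0,"wy":0,"wz":0}]' 4.6
python3 -m inch '[{"dx":0,"dy":0,"dz":-3,"wx":0,"wy":0,"wz":0},{"dx":0,"dy":0,"dz":-8,"wx":0,"wy":0,"wz":0},{"dx":14,"dy":-5,"dz":-14,"wx":0,"wy":0,"wz":0},{"dx":14,"dy":-5,"dz":-14,"wx":0,"wy":0,"wz":0},{"dx":14,"dy":-5,"dz":-14,"wx":0,"wy":0,"wz":0},{"dx":14,"dy":-5,"dz":-14,"wx":0,"wy":0,"wz":0}]'
python3 - <<'E'
from h import *
to(.45,.217,.2,91.5)
im=get_image("top"); np.savez("top1.npz",**im)
cv2.imwrite("pics/t2.png",cv2.resize(im["pixels"][150:270,120:280],(800,600),interpolation=cv2.INTER_CUBIC)[...,::-1])
E
```

```text
time: 3.78
tool_pos: [0.4017, 0.2111, 0.098]
orientation: [-2.192, -2.249, 0.002]
force: [-1.0, 0.8, -0.1]
width: 0.046
gripper_force: 0.0
time: 4.53
tool_pos: [0.3481, 0.3518, 0.2391]
orientation: [2.189, 2.254, 0.003]
force: [-0.5, -0.4, 0.0]
width: 0.046
gripper_force: 0.0
d cm [-13.78   9.79   3.91] w deg [  0.1   0.  -89.8]
```

View pics/t2.png

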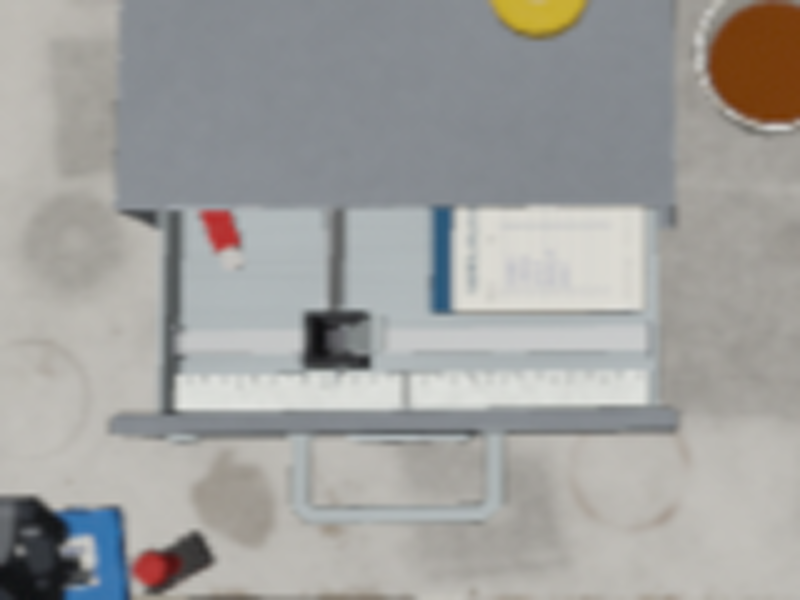

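The drawer is fully open. In the crop, the long mark is at (407,390), the divider at (303–370, 312–368) with the black tab on its left and the grey lever leaning right, and the rail at row 339.

Run:
```python
from h import *
im=dict(np.load("top1.npz")); P=cloud(im)
M=np.linalg.inv(im["world_to_cam"]);o=M[:3,3]
def ray(u,v,z):
    d=M[:3,:3]@np.array([(u-im["cx"])/im["fx"],-(v-im["cy"])/im["fy"],-1]); return np.round(o+d*(z-o[2])/d[2],4)
c=lambda x,y:((x+.5)/5-.5+120,(y+.5)/5-.5+150)
print("mark",ray(*c(407,390),.037)); print("rail L/R",ray(*c(185,339),.05),ray(*c(640,339),.05))
print("panel L/R top",ray(*c(112,413),.112),ray(*c(677,412),.112))
for v in range(211,225): print(v,[tuple((P[v,u]*1000).astype(int)) for u in range(179,196,1)] if v in(214,217,220) else "")
```

```text
mark [0.4776 0.2144 0.037 ]
rail L/R [0.5061 0.3457 0.05  ] [0.509  0.0742 0.05  ]
panel L/R top [0.4599 0.3692 0.112 ] [0.4637 0.0516 0.112 ]
211 
212 
213 
214 [(np.int64(519), np.int64(286), np.int64(14)), (np.int64(517), np.int64(276), np.int64(49)), (np.int64(513), np.int64(264), np.int64(94)), (np.int64(514), np.int64(263), np.int64(88)), (np.int64(515), np.int64(263), np.int64(73)), (np.int64(516), np.int64(263), np.int64(56)), (np.int64(517), np.int64(261), np.int64(51)), (np.int64(516), np.int64(258), np.int64(52)), (np.int64(517), np.int64(255), np.int64(53)), (np.int64(517), np.int64(252), np.int64(50)), (np.int64(517), np.int64(248), np.int64(53)), (np.int64(517), np.int64(246), np.int64(52)), (np.int64(517), np.int64(243), np.int64(49)), (np.int64(515), np.int64(237), np.int64(70)), (np.int64(515), np.int64(232), np.int64(80)), (np.int64(514), np.int64(228), np.int64(88)), (np.int64(514), np.int64(225), np.int64(89))]
215 
216 
217 [(np.int64(509), np.int64(282), np.int64(33)), (np.int64(505), np.int64(267), np.int64(93)), (np.int64(504), np.int64(264), np.int64(95)), (n
[... 757 characters left out ...]
4(496), np.int64(265), np.int64(89)), (np.int64(496), np.int64(263), np.int64(85)), (np.int64(497), np.int64(262), np.int64(74)), (np.int64(499), np.int64(263), np.int64(52)), (np.int64(500), np.int64(263), np.int64(35)), (np.int64(500), np.int64(261), np.int64(31)), (np.int64(499), np.int64(254), np.int64(52)), (np.int64(499), np.int64(251), np.int64(50)), (np.int64(499), np.int64(249), np.int64(49)), (np.int64(499), np.int64(246), np.int64(50)), (np.int64(499), np.int64(243), np.int64(46)), (np.int64(498), np.int64(236), np.int64(72)), (np.int64(497), np.int64(231), np.int64(82)), (np.int64(497), np.int64(228), np.int64(86)), (np.int64(497), np.int64(225), np.int64(85))]
221 
222 
223 
224
```

```bash
python3 -c "
from h import *
to(.506,.242,.17,90.8)"
```

```text
d cm [-11.28  15.47   6.83] w deg [ -0.    0.  -89.2]
```

```bash
python3 -m inch '[{"dx":-11.3,"dy":15.5,"dz":0,"wx":0,"wy":0,"wz":-89.2},{"dx":-11.3,"dy":15.5,"dz":0,"wx":0,"wy":0,"wz":-89.2},{"dx":-11.3,"dy":15.5,"dz":0,"wx":0,"wy":0,"wz":-89.2},{"dx":-11.3,"dy":15.5,"dz":0,"wx":0,"wy":0,"wz":-89.2},{"dx":-11.3,"dy":15.5,"dz":0,"wx":0,"wy":0,"wz":-89.2},{"dx":-11.3,"dy":15.5,"dz":0,"wx":0,"wy":0,"wz":-89.2},{"dx":-11.3,"dy":15.5,"dz":0,"wx":0,"wy":0,"wz":-89.2},{"dx":-11.3,"dy":15.5,"dz":0,"wx":0,"wy":0,"wz":-89.2}]' 7
python3 -m inch '[{"dx":0,"dy":0,"dz":4,"wx":0,"wy":0,"wz":0},{"dx":0,"dy":0,"dz":6.8,"wx":0,"wy":0,"wz":0},{"dx":0,"dy":0,"dz":6.8,"wx":0,"wy":0,"wz":0}]'
python3 - <<'E'
from h import *
s=read_state();print(s['qpos'],s['force']);to(.506,.242,.077,90.8)
for n in ("top",):
    im=get_image(n); np.savez("top2.npz",**im)
    cv2.imwrite("pics/t3.png",cv2.resize(im["pixels"][165:255,140:260],(800,600),interpolation=cv2.INTER_CUBIC)[...,::-1])
E
```

```text
time: 5.58
tool_pos: [0.5063, 0.239, 0.237]
orientation: [-0.115, -3.137, 0.002]
force: [0.2, -0.7, -0.7]
width: 0.0696
gripper_force: 0.0
time: 5.95
tool_pos: [0.5046, 0.239, 0.1672]
orientation: [-0.124, -3.132, 0.004]
force: [-0.5, 0.2, 0.2]
width: 0.0697
gripper_force: 0.0
[ 2.42807113e-01  3.46056650e-01  1.62661446e+00 -5.50186261e-04
  1.17628289e+00 -1.24869307e+00] [-0.50736106  0.187232    0.18915955]
d cm [-0.18  0.34  9.02] w deg [-0.1 -0.4 -5.3]
```

View pics/t3.png

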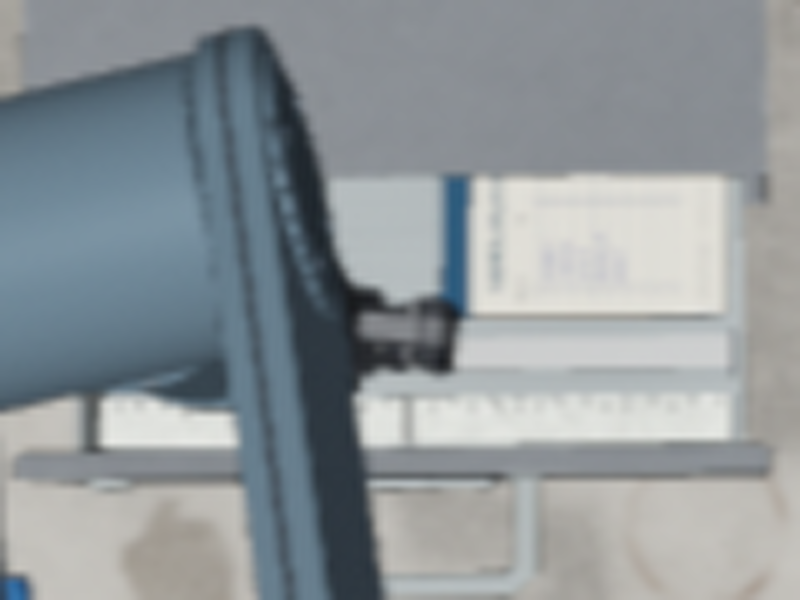

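The arm hides the divider in this view, but the mark is still visible at (407,420) and the gripper sits over the rail line at row ~340. I'll correct the yaw and descend, clear of both the tab and the lever.

```bash
python3 -m inch '[{"dx":-0.2,"dy":0.3,"dz":0,"wx":0,"wy":0,"wz":-5.3},{"dx":-0.2,"dy":0.3,"dz":3,"wx":0,"wy":0,"wz":-5.3},{"dx":-0.2,"dy":0.3,"dz":5.5,"wx":0,"wy":0,"wz":-5.3},{"dx":-0.2,"dy":0.3,"dz":7.5,"wx":0,"wy":0,"wz":-5.3},{"dx":-0.2,"dy":0.3,"dz":9,"wx":0,"wy":0,"wz":-5.3},{"dx":-0.2,"dy":0.3,"dz":9,"wx":0,"wy":0,"wz":-5.3}]'
python3 - <<'E'
from h import *
to(.506,.242,.077,90.8)
im=get_image("scene"); np.savez("s3.npz",**im)
cv2.imwrite("pics/s3.png",cv2.resize(im["pixels"][170:300,200:360],(738,600),interpolation=cv2.INTER_CUBIC)[...,::-1])
E
```

```text
time: 6.75
tool_pos: [0.5087, 0.2435, 0.0801]
orientation: [0.023, -3.141, 0.0]
force: [-0.7, 0.5, -0.4]
width: 0.0703
gripper_force: 0.0
d cm [ 0.27 -0.15  0.31] w deg [-0.  -0.1  0. ]
```

View pics/s3.png

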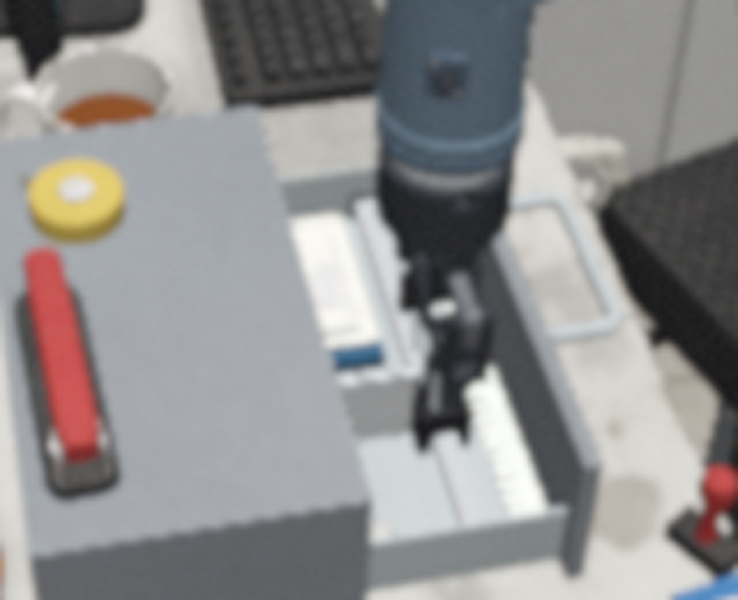

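The gripper has straddled the divider without contact. Next I'll push the tab to the right with the left finger.

```bash
python3 -m inch '[{"dx":0.2,"dy":-1,"dz":0.3,"wx":0,"wy":0,"wz":0},{"dx":0.2,"dy":-2,"dz":0.3,"wx":0,"wy":0,"wz":0},{"dx":0.2,"dy":-3,"dz":0.3,"wx":0,"wy":0,"wz":0},{"dx":0.2,"dy":-3.8,"dz":0.3,"wx":0,"wy":0,"wz":0},{"dx":0.2,"dy":-4.5,"dz":0.3,"wx":0,"wy":0,"wz":0},{"dx":0.2,"dy":-5,"dz":0.3,"wx":0,"wy":0,"wz":0},{"dx":0.2,"dy":-5.2,"dz":0.3,"wx":0,"wy":0,"wz":0},{"dx":0.2,"dy":-5.2,"dz":0.3,"wx":0,"wy":0,"wz":0}]'
python3 - <<'E'
from h import *
to(.506,.189,.077,90.8)
for n,c in (("scene",(170,300,200,360)),("top",(180,255,150,250))):
    im=get_image(n); np.savez(n+"4.npz",**im)
    cv2.imwrite(f"pics/{n}4.png",cv2.resize(im["pixels"][c[0]:c[1],c[2]:c[3]],(800,600),interpolation=cv2.INTER_CUBIC)[...,::-1])
E
```

```text
time: 7.8
tool_pos: [0.5072, 0.1915, 0.0771]
orientation: [0.024, -3.141, 0.001]
force: [-0.8, 0.1, 0.1]
width: 0.0699
gripper_force: 0.0
d cm [ 0.13 -0.25  0.01] w deg [-0.  -0.   0.1]
```

View pics/top4.png

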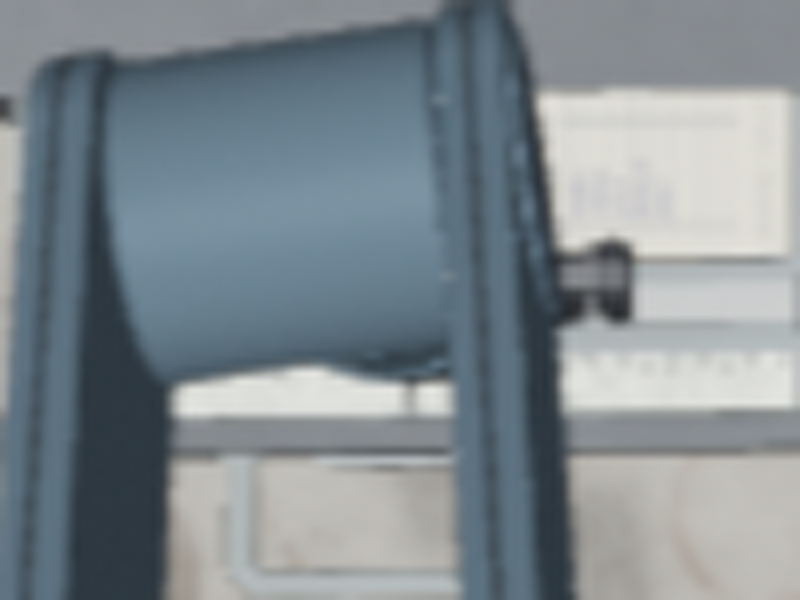

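View pics/scene4.png

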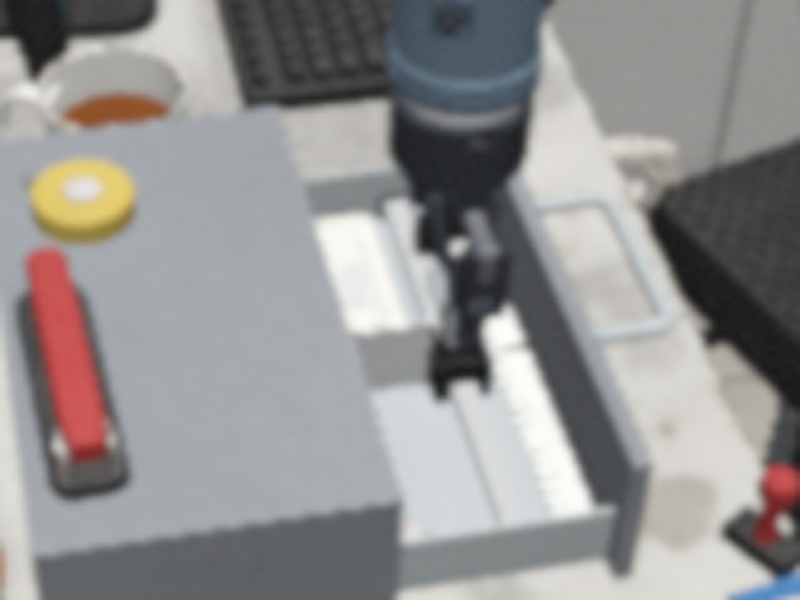

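The mark is visible in the top view at (410,395). By finger kinematics the pointer is still about 2.5 mm left of it, so I'll nudge right, hold, and take a rectified close look.

```bash
python3 -m inch '[{"dx":0,"dy":-0.25,"dz":0,"wx":0,"wy":0,"wz":0},{"dx":0,"dy":-0.25,"dz":0,"wx":0,"wy":0,"wz":0},{"dx":0,"dy":-0.25,"dz":0,"wx":0,"wy":0,"wz":0},{"dx":0,"dy":-0.25,"dz":0,"wx":0,"wy":0,"wz":0}]'
python3 - <<'E'
from h import *
out=[]
for n in ("scene","top"):
    px=np.mean([get_image(n)["pixels"].astype(float) for _ in range(3)],0).astype(np.uint8); im=get_image(n)
    W=im["world_to_cam"]; ys=np.arange(.29,.15,-.000175); xs=np.arange(.515,.455,-.00025)  # rectified at z=.0385
    Y,X=np.meshgrid(ys,xs); Q=np.stack([X,Y,0*X+.0385],-1)@W[:3,:3].T+W[:3,3]
    u=im["cx"]+im["fx"]*Q[...,0]/-Q[...,2]; v=im["cy"]+im["fy"]*Q[...,1]/Q[...,2]
    out.append(cv2.remap(px,u.astype(np.float32),v.astype(np.float32),cv2.INTER_CUBIC)); print(out[-1].shape)
    for x in (.471,.475,.479,.483,.487):
        r=out[-1][int((.515-x)/.00025)].mean(-1); print(n,x,[int(r[int((.29-y)/.000175)]) for y in np.arange(.235,.194,-.002)])
cv2.imwrite("pics/r5.png",np.vstack(out)[...,::-1])
E
```

```text
time: 8.4
tool_pos: [0.5075, 0.1893, 0.0773]
orientation: [0.024, -3.141, 0.0]
force: [-0.8, 0.9, 0.3]
width: 0.0703
gripper_force: 0.3
(240, 800, 3)
scene 0.471 [251, 251, 251, 252, 252, 249, 243, 233, 220, 213, 217, 228, 239, 248, 251, 251, 251, 250, 251, 251, 251]
scene 0.475 [251, 251, 251, 251, 250, 250, 244, 237, 227, 219, 223, 235, 243, 248, 251, 250, 251, 252, 253, 253, 252]
scene 0.479 [247, 247, 247, 246, 244, 244, 242, 236, 227, 217, 218, 228, 238, 242, 246, 247, 250, 251, 251, 249, 244]
scene 0.483 [239, 239, 238, 235, 230, 228, 226, 218, 210, 203, 203, 210, 218, 221, 227, 232, 235, 232, 224, 216, 205]
scene 0.487 [206, 208, 202, 192, 174, 159, 154, 149, 139, 140, 138, 147, 154, 162, 164, 167, 160, 153, 139, 126, 108]
(240, 800, 3)
top 0.471 [223, 222, 222, 222, 222, 222, 222, 223, 211, 188, 174, 183, 207, 218, 223, 223, 225, 226, 221, 207, 168]
top 0.475 [224, 224, 224, 223, 225, 225, 225, 226, 211, 189, 176, 189, 215, 225, 228, 227, 226, 226, 222, 206, 168]
top 0.479 [206, 201, 191, 176, 161, 153, 152, 147, 133, 113, 102, 104, 116, 124, 125, 127, 142, 162, 167, 156, 134]
top 0.483 [117, 107, 98, 90, 81, 75, 75, 77, 80, 83, 83, 91, 99, 102, 94, 82, 76, 72, 74, 84, 99]
top 0.487 [79, 77, 76, 77, 80, 78, 72, 66, 62, 63, 64, 65, 68, 72, 77, 82, 89, 88, 85, 90, 100]
```

View pics/r5.png

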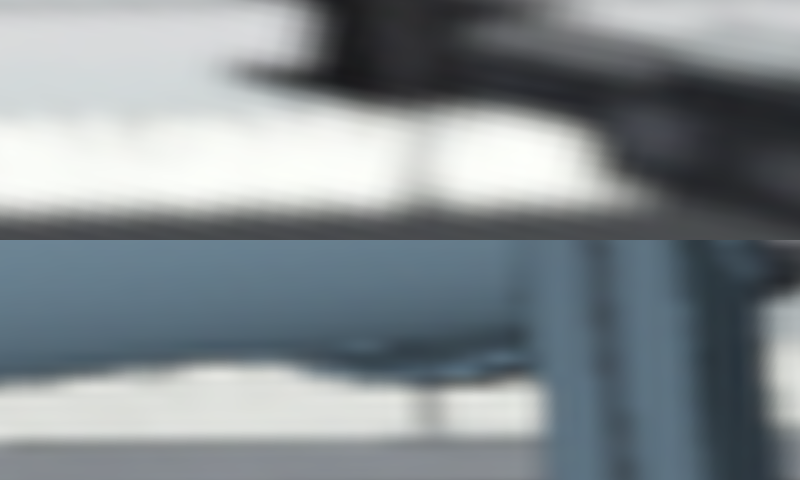

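The mark is at y≈0.2155, and the pointer estimate is y≈0.2155; the scale shows only one line there. With the divider held at the mark and the lever still open, I'll retreat the palm and narrow the jaws so that the left pad returns to the tab.

```bash
python3 -m inch '[{"dx":0,"dy":1.0,"dz":0,"wx":0,"wy":0,"wz":0},{"dx":0,"dy":1.1,"dz":0,"wx":0,"wy":0,"wz":0}]' 
python3 -m inch '[{"dx":0,"dy":0,"dz":0,"wx":0,"wy":0,"wz":0},{"dx":0,"dy":0,"dz":0,"wx":0,"wy":0,"wz":0},{"dx":0,"dy":0,"dz":0,"wx":0,"wy":0,"wz":0}]' 4.8 40
```

```text
time: 9.05
tool_pos: [0.5075, 0.2011, 0.0774]
orientation: [-0.025, 3.141, 0.0]
force: [0.6, -0.5, -0.0]
width: 0.0703
gripper_force: 0.0
time: 9.43
tool_pos: [0.5074, 0.2003, 0.0773]
orientation: [0.023, -3.141, -0.0]
force: [-0.6, 0.7, -0.2]
width: 0.0481
gripper_force: 0.3
```

```bash
python3 -m inch '[{"dx":0,"dy":0.15,"dz":0,"wx":0,"wy":0,"wz":0},{"dx":0,"dy":0.15,"dz":0,"wx":0,"wy":0,"wz":0}]' 4.5 40
python3 -m inch '[{"dx":0,"dy":0.15,"dz":0,"wx":0,"wy":0,"wz":0},{"dx":0,"dy":0.15,"dz":0,"wx":0,"wy":0,"wz":0}]' 4.2
python3 -m inch '[{"dx":0,"dy":0.15,"dz":0,"wx":0,"wy":0,"wz":0},{"dx":0,"dy":0.15,"dz":0,"wx":0,"wy":0,"wz":0}]' 3.9
```

```text
time: 9.68
tool_pos: [0.5074, 0.2018, 0.0773]
orientation: [-0.024, 3.141, -0.0]
force: [0.0, -0.4, -0.1]
width: 0.0447
gripper_force: 0.1
time: 9.93
tool_pos: [0.5075, 0.2033, 0.0774]
orientation: [-0.024, 3.141, -0.0]
force: [0.9, -1.4, 0.2]
width: 0.0419
gripper_force: 0.3
time: 10.18
tool_pos: [0.5073, 0.2049, 0.0772]
orientation: [0.024, -3.141, 0.0]
force: [0.1, 0.5, -0.0]
width: 0.0391
gripper_force: 0.1
```

```bash
python3 -m inch '[{"dx":0,"dy":0.15,"dz":0,"wx":0,"wy":0,"wz":0},{"dx":0,"dy":0.15,"dz":0,"wx":0,"wy":0,"wz":0}]' 3.6 40
python3 -m inch '[{"dx":0,"dy":0.15,"dz":0,"wx":0,"wy":0,"wz":0},{"dx":0,"dy":0.15,"dz":0,"wx":0,"wy":0,"wz":0}]' 3.3
python3 -m inch '[{"dx":0,"dy":0.15,"dz":0,"wx":0,"wy":0,"wz":0},{"dx":0,"dy":0.15,"dz":0,"wx":0,"wy":0,"wz":0}]' 3.0
```

```text
time: 10.42
tool_pos: [0.5072, 0.2064, 0.0771]
orientation: [0.024, -3.141, 0.0]
force: [0.0, -0.4, -0.3]
width: 0.0361
gripper_force: 0.0
time: 10.68
tool_pos: [0.5072, 0.2078, 0.0772]
orientation: [0.024, -3.141, 0.0]
force: [-0.5, 0.1, 0.8]
width: 0.0332
gripper_force: 0.0
time: 10.92
tool_pos: [0.5072, 0.2093, 0.0772]
orientation: [0.024, -3.141, 0.001]
force: [0.1, -0.6, 0.2]
width: 0.0299
gripper_force: 0.0
```

The grip reads no contact at 30 mm opening, which is suspicious. I'll open, lift away and check the divider directly.

```bash
python3 -m inch '[{"dx":0,"dy":0,"dz":0,"wx":0,"wy":0,"wz":0},{"dx":0,"dy":0,"dz":0,"wx":0,"wy":0,"wz":0}]' 7
python3 -m inch '[{"dx":0,"dy":0,"dz":-5,"wx":0,"wy":0,"wz":0},{"dx":0,"dy":0,"dz":-10,"wx":0,"wy":0,"wz":0},{"dx":14,"dy":14,"dz":-14,"wx":0,"wy":0,"wz":0},{"dx":14,"dy":14,"dz":-14,"wx":0,"wy":0,"wz":0},{"dx":14,"dy":14,"dz":-14,"wx":0,"wy":0,"wz":0},{"dx":14,"dy":14,"dz":-14,"wx":0,"wy":0,"wz":0}]'
python3 - <<'E'
from h import *
print(read_state()["tool_pos"])
px=np.mean([get_image("top")["pixels"].astype(float) for _ in range(4)],0).astype(np.uint8); im=get_image("top"); np.savez("top6.npz",**im); np.save("px6.npy",px)
P=cloud(im)
for v in (214,217,220): print(v,[tuple(int(t) for t in P[v,u]*1000) for u in range(182,222) if P[v,u,2]>.055])
cv2.imwrite("pics/t6.png",cv2.resize(px[190:250,160:240],(800,600),interpolation=cv2.INTER_CUBIC)[...,::-1])
E
```

```text
time: 11.18
tool_pos: [0.5072, 0.2092, 0.0772]
orientation: [0.023, -3.141, 0.0]
force: [-0.2, -0.3, 0.4]
width: 0.0654
gripper_force: 0.0
time: 11.92
tool_pos: [0.3628, 0.3492, 0.2183]
orientation: [-0.03, 3.141, 0.002]
force: [-1.0, 0.2, -0.1]
width: 0.0702
gripper_force: 0.0
[0.36278005 0.34922522 0.21831918]
214 [(513, 224, 96), (514, 221, 94), (515, 221, 80), (516, 221, 61), (514, 202, 90), (514, 198, 94), (514, 196, 93)]
217 [(508, 233, 55), (505, 224, 92), (505, 221, 94), (506, 220, 81), (508, 221, 56), (507, 208, 63), (505, 201, 91), (505, 198, 95), (505, 196, 91)]
220 [(497, 224, 90), (497, 221, 90), (497, 221, 77), (499, 220, 59), (498, 203, 77)]
```

View pics/t6.png

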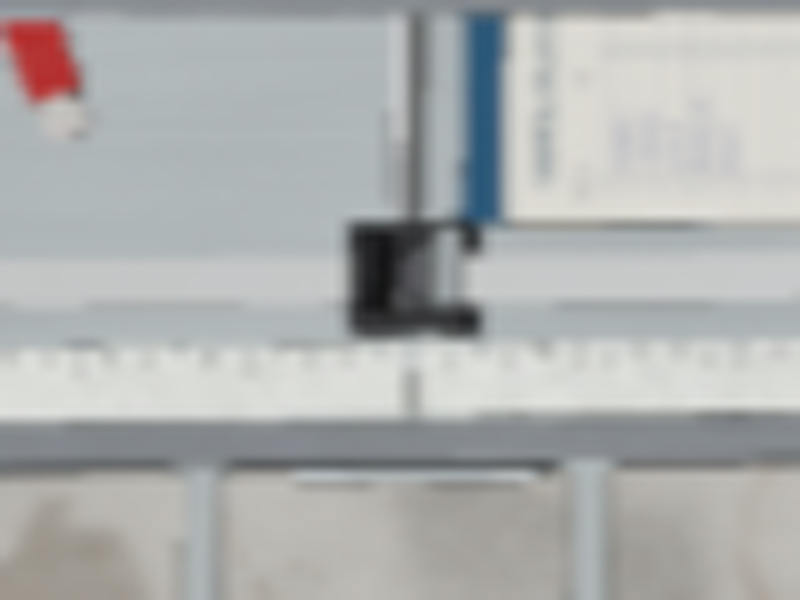

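The picture shows the pointer on the mark at column 412. The lever is now about 0.25 rad from closed, and the contact forces were simply below the sensor's resolution. I'll go back and finish the squeeze.

```bash
python3 -m inch '[{"dx":-14.4,"dy":-14,"dz":0,"wx":0,"wy":0,"wz":0},{"dx":-14.4,"dy":-14,"dz":0,"wx":0,"wy":0,"wz":0},{"dx":-14.4,"dy":-14,"dz":0,"wx":0,"wy":0,"wz":0},{"dx":-14.4,"dy":-14,"dz":0,"wx":0,"wy":0,"wz":0},{"dx":-14.4,"dy":-14,"dz":0,"wx":0,"wy":0,"wz":0},{"dx":-14.4,"dy":-14,"dz":0,"wx":0,"wy":0,"wz":0}]' 5.4
python3 -c "
from h import *
to(.507,.2095,.077,90.8)"
```

```text
time: 12.92
tool_pos: [0.5103, 0.2098, 0.2169]
orientation: [0.024, -3.14, -0.0]
force: [0.1, -0.1, -0.5]
width: 0.0539
gripper_force: 0.0
d cm [ 0.32 -0.02 13.99] w deg [ 0.  -0.1  0.1]
```

```bash
python3 -m inch '[{"dx":0.3,"dy":0,"dz":5,"wx":0,"wy":0,"wz":0},{"dx":0.3,"dy":0,"dz":9,"wx":0,"wy":0,"wz":0},{"dx":0.3,"dy":0,"dz":12,"wx":0,"wy":0,"wz":0},{"dx":0.3,"dy":0,"dz":14,"wx":0,"wy":0,"wz":0},{"dx":0.3,"dy":0,"dz":14,"wx":0,"wy":0,"wz":0},{"dx":0.3,"dy":0,"dz":14,"wx":0,"wy":0,"wz":0}]' 
python3 -m inch '[{"dx":0,"dy":0,"dz":0,"wx":0,"wy":0,"wz":0},{"dx":0,"dy":0,"dz":0,"wx":0,"wy":0,"wz":0},{"dx":0,"dy":0,"dz":0,"wx":0,"wy":0,"wz":0}]' 3.0 40
```

```text
time: 13.68
tool_pos: [0.5083, 0.2103, 0.0783]
orientation: [-0.026, 3.14, 0.001]
force: [0.6, 0.7, 0.6]
width: 0.0542
gripper_force: 0.0
time: 14.05
tool_pos: [0.5085, 0.2094, 0.0778]
orientation: [-0.024, 3.141, 0.0]
force: [-0.9, 0.2, 0.3]
width: 0.03
gripper_force: 0.0
```

```bash
python3 -m inch '[{"dx":0,"dy":0.15,"dz":0,"wx":0,"wy":0,"wz":0},{"dx":0,"dy":0.15,"dz":0,"wx":0,"wy":0,"wz":0}]' 2.7 40
python3 -m inch '[{"dx":0,"dy":0.15,"dz":0,"wx":0,"wy":0,"wz":0},{"dx":0,"dy":0.15,"dz":0,"wx":0,"wy":0,"wz":0}]' 2.4
python3 -m inch '[{"dx":0,"dy":0.15,"dz":0,"wx":0,"wy":0,"wz":0},{"dx":0,"dy":0.15,"dz":0,"wx":0,"wy":0,"wz":0}]' 2.1
```

```text
time: 14.3
tool_pos: [0.5082, 0.2108, 0.0773]
orientation: [0.024, -3.141, 0.0]
force: [-1.0, 0.2, -0.8]
width: 0.0275
gripper_force: 0.0
time: 14.55
tool_pos: [0.5081, 0.2122, 0.0772]
orientation: [0.024, -3.141, 0.001]
force: [0.9, -0.0, 0.3]
width: 0.0241
gripper_force: 0.0
time: 14.8
tool_pos: [0.5081, 0.2137, 0.0772]
orientation: [0.024, -3.141, 0.001]
force: [-0.4, 0.4, -0.4]
width: 0.0208
gripper_force: 0.0
```

```bash
python3 -m inch '[{"dx":0,"dy":0.15,"dz":0,"wx":0,"wy":0,"wz":0},{"dx":0,"dy":0.15,"dz":0,"wx":0,"wy":0,"wz":0}]' 1.8 40
python3 -m inch '[{"dx":0,"dy":0,"dz":0,"wx":0,"wy":0,"wz":0},{"dx":0,"dy":0,"dz":0,"wx":0,"wy":0,"wz":0},{"dx":0,"dy":0,"dz":0,"wx":0,"wy":0,"wz":0},{"dx":0,"dy":0,"dz":0,"wx":0,"wy":0,"wz":0}]' 1.0 45
```

```text
time: 15.05
tool_pos: [0.5081, 0.2146, 0.0773]
orientation: [0.024, -3.141, 0.002]
force: [-0.6, -4.9, 2.0]
width: 0.0181
gripper_force: 9.3
time: 15.55
tool_pos: [0.5082, 0.2148, 0.0774]
orientation: [0.024, -3.141, 0.002]
force: [-0.7, -5.0, 3.3]
width: 0.0173
gripper_force: 43.9
```

```bash
python3 -c "
from plant import *
print(sign_off())"
```

```text
the job is handed in; nothing more can be done
None
```

I pulled the drawer fully open, slid the divider onto the long mark with the lever open, squeezed the lever closed and handed the job in still holding it. At hand-in the grip was 44 N and the pointer was about 1 mm from the mark by finger position; no verdict came back.

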